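Shut and latch the gate of the antenna guard

TASK

Shut the sprung gate of the small bench guard and latch it: lift the latch bar by its thumb tab while the gate stands open, swing the gate to with the bar raised over the striker lip, press it gently against the rubber buffer and lower the bar until it lies fully down in the catch, so that the gate stays shut when you let go. Feel for the catch instead of forcing the bar against it, and leave the antenna tower in the bay undisturbed.

Things in the scene. Friction and masses are not known exactly. Their poses are not given: they have to be found in the camera images.
- guard: Fixed open-topped sheet-metal pen, grey panels in an aluminium frame, about 270 wide, 160 deep, 92 high (all lengths in mm). Origin on the bench top in the plane of the shut gate; x points into the pen (closing direction), y to the hinge post, z up. The hinge axis is at x = 0, y = +110; the middle of the catch at y = -115.
- catch_post: Aluminium post 24 square, 112 high, fixed to the guard beyond the gate's free end; carries the catch (keeper) on its gate side. Origin on the bench at guard (0, -115, 0), axes as the guard's. The keeper is screwed on through slotted holes and may sit up to 13 nearer or farther along x than its middle setting: not measured, to be felt. Catch and post stand at most 15 N.
- slot_nominal (a point): Middle of the catch's slot, on top of its steel rest (68 above the bench), for the middle keeper setting; fixed to the post, does not follow the real setting. Axes as the guard's. The slot is 11 wide in x and 20 long in y, for the 8 thick bar. Its rear side (+5.5) is an upright rubber buffer 26 wide, reaching 131 above the bench and giving about 1; feel for it with the raised bar.
- lip_nominal (a point): Top middle of the steel striker lip in front of the slot (toward the robot), 5 thick with a round top, 82 above the bench, 14 above the rest; for the middle keeper setting, does not follow the real setting (up to 13 off along x). The lip has no ramp: the bar must be lifted over it.
- gate_hinge (a point): Point on the vertical hinge axis of the gate at bench height. Turns with the gate: at gate angle 0 its axes are the guard's; x is the gate's normal (into the pen), and the gate reaches along -y: 196 long, 10 thick, from 9 to 91 above the bench.
- gate (a joint): Gate angle in rad: 0 shut (middle keeper setting), positive open toward the robot; closing turns it anticlockwise seen from above. Stops at -0.09 and 0.9. A spring of about 1.2 N m/rad with 0.1 N m of friction holds it open near 0.4, so shutting takes about 4 N at the tab and it opens again unless latched. Latched it rests between -0.055 and 0.07, held by the lip.
- latch_bar (a joint): Latch bar angle in rad: 0 level (lying on the rest of the catch), positive with the tip raised, -0.02 on its stop while the gate is open, at most 0.6. Plain steel bar, 8 thick, 14 high, about 120 g, on the gate's robot side; falls by its weight, but rubbing on the lip under the gate spring may hold it up (then press it down). Clears the lip above about 0.09; below 0.3 it still meets the buffer.
- bar_pivot (a point): Pivot of the latch bar, at mid-height of the bar and in the middle of its thickness, at (-11, -55, 75) from gate_hinge in gate_hinge's axes. The pivot axis is level, along the gate's normal. The bar reaches 185 from here toward the catch.
- thumb_tab (a point): Middle of the free part of the thumb tab, an upright steel plate on the bar, 8 thick (along the gate's normal), 24 wide along the bar; its top is 20 above this point. 100 from the pivot along the bar and 58 above the bar's middle line, so 133 above the bench with the bar level. x: gate's normal into the pen, -y: along the bar to its tip. Pinched across its 8 it turns between the pads.
- bar_tip (a point): End of the latch bar at mid-height of the bar, 185 from the pivot. Same axes as thumb_tab.
- tower: Antenna array tower standing loose in the bay behind the gate, white corner pillars with boards between them, 69 x 64 x 80. Origin under its centre. Not to be disturbed.

How it is judged (in metres and radians):
On the way, in this order (a step that is already met when the one before it is completed fails the run):
1. the latch bar is raised while the gate still stands open (value of joint latch_bar above 0.06 rad and value of joint gate above 0.15 rad), for 0.1 s.
2. the gate is brought to with the bar still raised, over the striker lip (value of joint latch_bar above 0.06 rad and value of joint gate below 0.085 rad), for 0.1 s.
At the end, for the whole second after the job is handed in: The gate is shut (angle under 0.085 rad) and stays so by itself, the latch bar lies down in the catch on its rest (bar angle between -0.015 and 0.025 rad), and both are at rest (value of joint gate below 0.085 rad and value of joint latch_bar between -0.015 and 0.025 rad and velocity of joint gate between -0.05 and 0.05 rad/s and velocity of joint latch_bar between -0.1 and 0.1 rad/s); the robot touches nothing.
It fails at once if the catch or its post is pressed with more than 15 N (contact force between catch_post and anything else above 15 N).
It fails at once if the antenna tower in the bay is moved by more than 15 mm (distance of tower from where it was at the start of the episode above 0.015 m).
It fails at once if the antenna tower is tipped (angle between tower's own z axis and vertical above 0.2 rad).
It also fails if it takes over 42 s, if anything falls off the work surface, if the arm or the gripper's body presses on something with over 40 N, if the wrist force passes 120 N, or if a joint passes its speed limit or range.

ROBOT

A 6-joint arm with a two-finger parallel gripper is mounted at the origin on a cart in front of the work surface, level with it; the furniture and walls round the work are solid. World frame = base frame: x ahead of the robot, y to its left, z up, the work surface at z = 0. Lengths are in mm, angles in degrees, forces in N, time in s.
With the tool pointing down it reaches from about 250 to 800 mm from the base axis. Payload 8.5 kg.
Tool frame: the origin (TCP) lies midway between the tips of the shut fingers; the grasp point (between the pads) lies 19 mm behind it; y points along the fingers, z is the direction in which the jaws open and shut, and the axes are right-handed (so a half turn about y gives the same grasp; the last joint's range is limited). The gripper opens to 85 mm and grips with 20 to 120 N. Pads are 22 mm wide; open, the fingers measure 114 mm over their backs; the gripper's body (76 mm by 85 mm) begins 54 mm behind the grasp point. The pads swing forward as they close: fully open they stand 13 mm farther back than shut.
Start: joints at [-69.729, 13.648, -0.773, 75.585, 0, 90], TCP at [181.877, -492.442, 231.276] pointing down, gripper open.
Joint ranges: [-152.45, 152.45], [-59.26, 108.67], [-65.41, 83.53], [-104.44, 129.93], [-82.83, 76.93], [-180, 180]. Speed limits (degrees/s): [127.2, 127.2, 159.86, 180, 180, 180].

INTERFACE

Orientations are given as [roll, pitch, yaw] about the fixed x, y, z axes, in that order (R = Rz(yaw) Ry(pitch) Rx(roll)).
In Python, from workcell import sensors, cams, manip gives the robot as it stands.
- The arm moves only by the shell command python3 -m crank 'ROWS' [OPENING] [FORCE]. ROWS is JSON, a list of rows, each a list of 6 numbers: the shift along the world's x, y, z in cm, then the turn, a rotation vector about the world's x, y, z in rad. A call has 1 to 20 rows; each row shifts and turns the commanded pose from where the row before left it; what a row does not reach is not made up. A row lasts 1/8 s, in which the tool goes at most 62.5 mm and 10.7 degrees, less where a joint would pass 70% of its speed; a pose out of reach is approached as far as the arm can. A call is refused whole if a number of a shift passes 6.25 or a number of a turn 0.188, either way. A call with a gripper value outside its range is refused whole. OPENING is the finger opening in cm, from 0 to 8.54, set as the call begins (- or left out, the last holds). The fingers move at their own pace and stop on an object; FORCE is the grip in N (left out, the last holds). Time passes only in rows, so rows that do not move let the fingers close. It gives the time, the measured TCP pose, the force and the opening at its end, in the units of the state.
- sensors.state(): the state, without advancing time (a new reading comes with each control period).
- cams.camera(name): name is "scene" or "top" or "wrist"; returns (picture, depth): 400x640x3 uint8, blue, green, red; 400x640 float32, mm along the optical axis (not along the pixel's ray), 0 where there is no reading.
- cams.camera_info(name): a dict with "intrinsics" (3x3 intrinsics, pixels), "world_from_camera" (4x4, takes a point from camera to world coordinates). Camera axes: x right, y down, z forward; pixel columns grow to the right and rows downward; lengths in mm; the calibration is good to about 2 mm. The wrist camera is an equidistant fisheye: a pixel r from the principal point sees the ray r / f radians off the axis. A picture is of the moment at which its call begins: read the wrist's pose just before it. camera_info takes no time and is no camera call; for the wrist camera it gives the pose at the moment of the call.
- manip.hand_in(): hands the job in, once; it reports no verdict.
The state is a dict: "clock": time; "joints": joint angles; "qd": joint speeds; "tau": joint torques, N m; "tool_pos": TCP position; "orientation": TCP orientation; "force": force on the tool from outside, world axes, zero at the start; "torque": the same for the moment, N m; "grip_width": finger opening in mm.
Only numpy, scipy, OpenCV 4.12 (cv2) and the standard library are available. Lean on these libraries where they do the work, as an engineer would, in place of code of your own. Each camera call takes 0.05 s, during which the arm holds its last target. There are 200 camera calls.

## Working session

There is one attempt and no reset: what is moved stays moved. The work goes in short steps, Python scripts to look and compute and a shell command to move; the robot and the scene stay as the last step left them, time stands still between calls to the robot, and variables do not carry over. Pictures are saved under pics/ and viewed, about 8 in all and at most 12, crops included, and the job is handed in when it is done.

```bash
ls; mkdir -p pics; python3 - <<'E'
from workcell import sensors,cams
import cv2,numpy as np
print(sensors.state())
for n in("scene","top"):
    p,d=cams.camera(n);cv2.imwrite(f"pics/{n}0.png",p);np.save(f"pics/{n}0.npy",d)
    i=cams.camera_info(n);print(n,np.round(i["intrinsics"],1).tolist(),np.round(i["world_from_camera"],3).tolist())
E
```

```text
pics
{'clock': 0.0, 'joints': array([-6.97271155e+01,  1.36800979e+01, -8.17407013e-01,  7.55851612e+01,
        9.12586477e-04,  8.99995246e+01]), 'qd': array([ 0.11284762, -0.07613261, -0.0176428 ,  0.07949093,  0.04033801,
        0.05918133]), 'tau': array([ 2.54025123e-03, -5.38778365e+01,  3.46442378e+01,  1.83375418e-02,
        2.70961282e-04, -7.51965018e-06]), 'tool_pos': array([ 181.7646766 , -492.0752545 ,  230.68234699]), 'orientation': array([-9.00826660e+01,  9.13271391e-04, -1.59726641e+02]), 'force': array([-0.36048312, -0.56272222,  0.01609471]), 'torque': array([0.02769842, 0.01211061, 0.04064776]), 'grip_width': 85.46279949411593}
scene [[459.4, 0.0, 317.7], [0.0, 459.4, 184.7], [0.0, 0.0, 1.0]] [[0.874, -0.333, 0.354, 247.324], [-0.486, -0.588, 0.646, -554.837], [-0.007, -0.737, -0.676, 678.359], [0.0, 0.0, 0.0, 1.0]]
top [[386.5, 0.0, 326.6], [0.0, 386.5, 195.5], [0.0, 0.0, 1.0]] [[0.014, -0.992, 0.125, 451.424], [-1.0, -0.016, -0.014, -13.286], [0.015, -0.125, -0.992, 940.753], [0.0, 0.0, 0.0, 1.0]]
```

View pics/scene0.png

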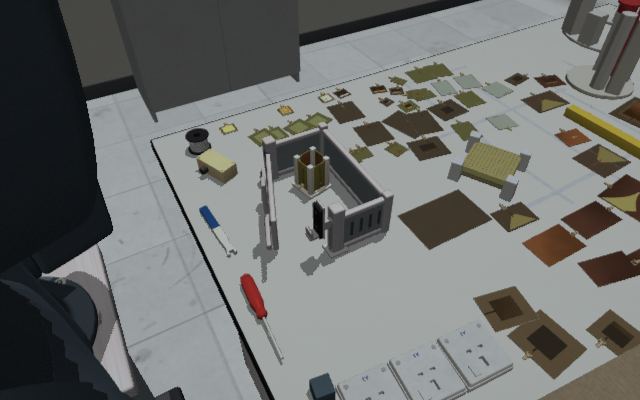

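View pics/top0.png

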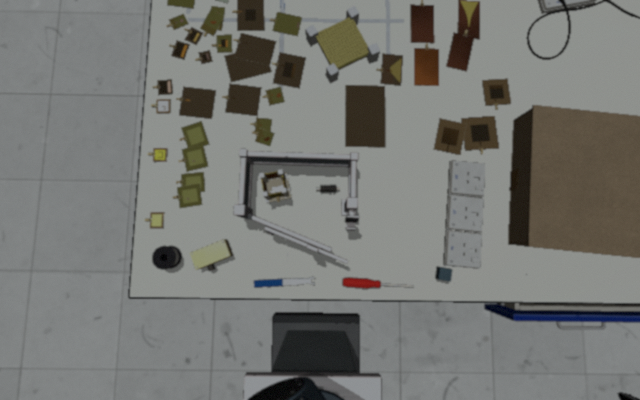

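```bash
python3 - <<'E'
import cv2,numpy as np
a=cv2.imread("pics/scene0.png")[120:260,230:400];b=cv2.imread("pics/top0.png")[140:280,225:370]
a=cv2.resize(a,None,fx=4,fy=4,interpolation=cv2.INTER_CUBIC)
b=cv2.resize(b,None,fx=4,fy=4,interpolation=cv2.INTER_CUBIC)
a=cv2.convertScaleAbs(a,alpha=1.4,beta=20);b=cv2.convertScaleAbs(b,alpha=1.4,beta=20)
cv2.imwrite("pics/a.png",a);cv2.imwrite("pics/b.png",b)
E
```

```text
(no output)
```

View pics/a.png

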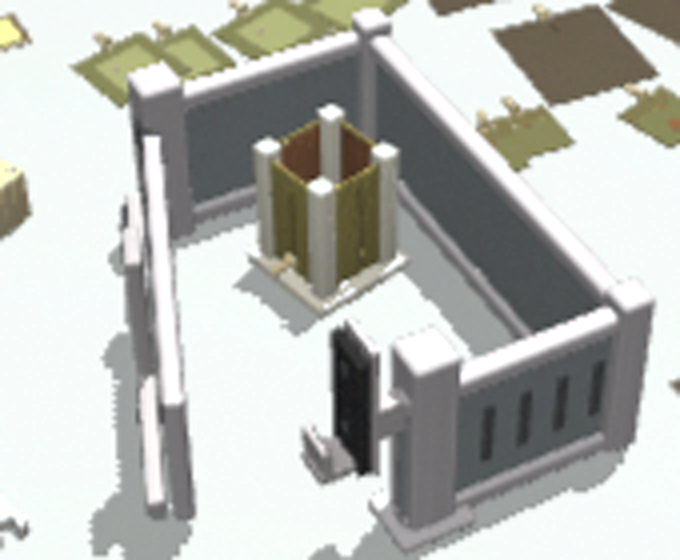

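View pics/b.png

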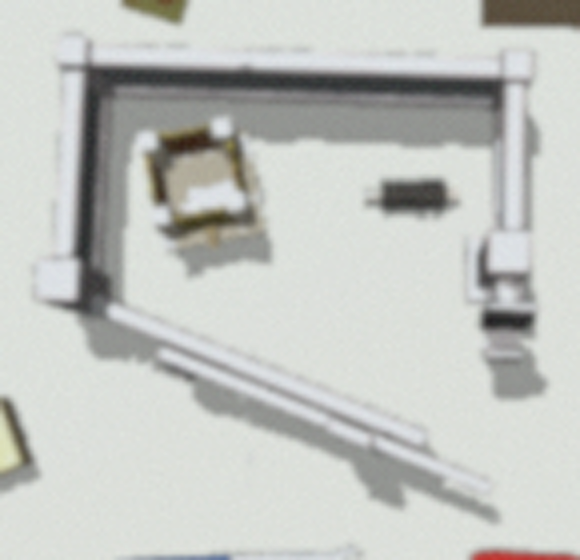

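```bash
cat > h.py <<'E'
import numpy as np
from workcell import cams
def ray(n,px):
    i=cams.camera_info(n);K=i["intrinsics"];T=i["world_from_camera"]
    r=np.linalg.inv(K)@np.array([px[0],px[1],1.]);return T[:3,3],T[:3,:3]@r
def atz(n,px,z):
    o,r=ray(n,px);return o+r*(z-o[2])/r[2]
def dep(n,px,d,w=1):
    u,v=int(round(px[0])),int(round(px[1]));q=d[v-w:v+w+1,u-w:u+w+1];q=q[q>0]
    o,r=ray(n,px);return o+r*q.min()
def tri(pt,ps):
    A=[];b=[]
    for n,p in(("top",pt),("scene",ps)):
        o,r=ray(n,p);r=r/np.linalg.norm(r);P=np.eye(3)-np.outer(r,r);A.append(P);b.append(P@o)
    x=np.linalg.lstsq(np.vstack(A),np.hstack(b),rcond=None)[0];return x
E
python3 - <<'E'
from h import *
dt=np.load("pics/top0.npy");ds=np.load("pics/scene0.npy")
T=lambda u,v:(225+u/4-.4,140+v/4-.4)
S=lambda u,v:(230+u/4-.4,120+v/4-.4)
for k,p,z in[("hingepost",(60,280),None),("gate0",(115,310),91),("gateend",(423,437),91),("tip",(488,487),82),("tab",(370,441),153),("bar0",(163,355),82),("tabL",(332,427),153),("buf",(508,316),131),("lip",(505,352),82),("post",(508,250),112),("FL",(74,50),92),("FR",(515,65),92)]:
    print(k,"top depth",dep("top",T(*p),dt).round(),"atz",atz("top",T(*p),z).round() if z else "")
for k,p,z in[("gateend",(178,402),91),("tip",(153,510),82),("tabtop",(148,380),153),("buftop",(352,335),131),("post",(425,345),112),("lip",(325,455),82)]:
    print(k,"scene",dep("scene",S(*p),ds).round(),"atz",atz("scene",S(*p),z).round())
for k,a,b in[("gateend",(423,437),(178,402)),("tip",(488,487),(153,510)),("post",(508,250),(425,345))]:
    print(k,"tri",tri(T(*a),S(*b)).round())
E
```

```text
hingepost top depth [523. 163. 106.] atz 
gate0 top depth [508. 135.  94.] atz [508. 135.  91.]
gateend top depth [442. -35.  92.] atz [442. -35.  91.]
tip top depth [415. -71.  80.] atz [415. -71.  82.]
tab top depth [440.  -6. 151.] atz [440.  -6. 153.]
bar0 top depth [484. 109.  86.] atz [484. 109.  82.]
tabL top depth [447.  13. 153.] atz [447.  13. 153.]
buf top depth [505. -77. 134.] atz [506. -78. 131.]
lip top depth [489. -80.  82.] atz [489. -80.  82.]
post top depth [542. -79. 114.] atz [542. -79. 112.]
FL top depth [651. 161. 103.] atz [653. 163.  92.]
FR top depth [647. -83. 102.] atz [649. -84.  92.]
gateend scene [444. -37.  92.] atz [444. -36.  91.]
tip scene [414. -73.  75.] atz [412. -79.  82.]
tabtop scene [441.  -9.  82.] atz [418. -74. 153.]
buftop scene [509. -77. 136.] atz [511. -72. 131.]
post scene [544. -79. 115.] atz [545. -76. 112.]
lip scene [489. -88.  82.] atz [489. -87.  82.]
gateend tri [443. -35.  91.]
tip tri [414. -72.  73.]
post tri [543. -79. 115.]
```

```bash
python3 -m crank '[[0,6,0,0,0,0.085],[0,6,0,0,0,0.085],[3.3,4.7,0,0,0,0.085],[3.3,4.7,0,0,0,0.085],[3.3,4.7,0,0,0,0.085],[3.3,4.7,0,0,0,0.085],[3.3,4.7,0,0,0,0.085],[3.3,4.7,0,0,0,0.085],[3.3,4.7,0,0,0,0.085],[3.3,4.7,0,0,0,0.085],[0,0,0,0,0,0],[0,0,0,0,0,0]]' 4.5
python3 - <<'E'
from h import *
import cv2
from workcell import sensors
print(sensors.state())
i=cams.camera_info("wrist");print(i)
p,d=cams.camera("wrist");cv2.imwrite("pics/w1.png",p);np.save("pics/w1.npy",d)
E
```

```text
clock: 1.6
tool_pos: [445.3, 3.6, 230.8]
orientation: [-90.1, -0.0, -111.0]
force: [0.8, -0.7, 1.0]
grip_width: 44.8
{'clock': 1.6, 'joints': array([ 4.67794663e-01,  5.90392992e+00, -1.05159919e+01,  7.36686477e+01,
       -1.29399971e-02,  1.11471730e+02]), 'qd': array([-1.729968  , -0.95034643, -0.46819142,  0.02862189,  0.0055597 ,
        0.12285244]), 'tau': array([ 1.39723822e+00, -4.18670654e+01,  3.48706341e+01, -1.52495918e-01,
        6.61100191e-02,  1.24086768e-02]), 'tool_pos': array([445.28224739,   3.56632139, 230.84895641]), 'orientation': array([-9.00776861e+01, -4.44621047e-02, -1.11003895e+02]), 'force': array([ 0.79708045, -0.70974238,  0.9587812 ]), 'torque': array([ 0.01161211,  0.02602064, -0.03577265]), 'grip_width': 44.782009634735985}
{'intrinsics': array([[309.70691629,   0.        , 321.346555  ],
       [  0.        , 309.70691629, 199.90035019],
       [  0.        ,   0.        ,   1.        ]]), 'world_from_camera': array([[ 9.33743251e-01, -3.44284883e-01, -9.79360052e-02,
         4.70293044e+02],
       [-3.57943093e-01, -8.98519101e-01, -2.54047570e-01,
         6.84161445e+01],
       [-5.32633469e-04,  2.72270720e-01, -9.62220542e-01,
         3.74154818e+02],
       [ 0.00000000e+00,  0.00000000e+00,  0.00000000e+00,
         1.00000000e+00]])}
```

View pics/w1.png

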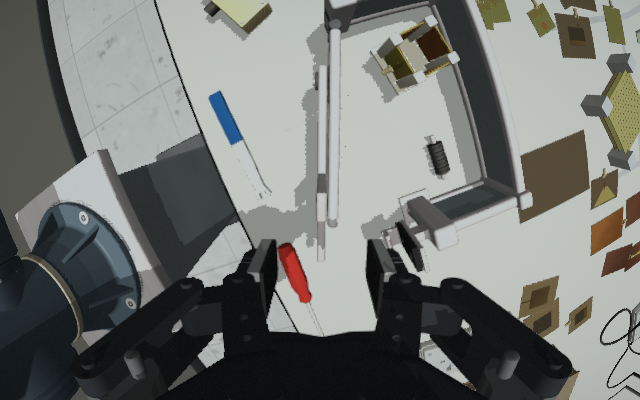

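```bash
cat >> h.py <<'E'
def wcloud(d):
    i=cams.camera_info("wrist");K=i["intrinsics"];T=i["world_from_camera"]
    v,u=np.mgrid[:400,:640];x=(u-K[0,2])/K[0,0];y=(v-K[1,2])/K[1,1];r=np.hypot(x,y)+1e-9
    s=np.tan(np.minimum(r,1.4))/r
    P=np.stack([x*s*d,y*s*d,d],-1);return P@T[:3,:3].T+T[:3,3],(d>0)&(r<1.3)
E
python3 - <<'E'
from h import *
d=np.load("pics/w1.npy");W,ok=wcloud(d)
v,u=np.mgrid[:400,:640]
def rep(n,m):
    q=W[m];print(n,len(q),"uv",u[m].min(),u[m].max(),v[m].min(),v[m].max(),"med",np.median(q,0).round(1) if len(q) else"")
    return q
b=ok&(u>305)&(u<345)&(v<265)
q=rep("tab",b&(W[...,2]>140)&(W[...,2]<165))
q=q[:,:2];c=q.mean(0);U=np.linalg.svd(q-c)[2];print(c,U[0],((q-c)@U.T).min(0),((q-c)@U.T).max(0))
g=rep("gate",b&(W[...,2]>86)&(W[...,2]<97)&(u>325))
for v0 in(60,120,180,210):
    print("gate",v0,W[v0,333-(v0>100)].round(1),"bar",W[v0,321].round(1))
for p in[(321,255),(390,240),(387,236),(410,245),(400,230)]:print(p,W[p[1],p[0]].round(1))
E
```

```text
tab 341 uv 316 326 188 221 med [446.1   5.  151.5]
[445.94156875   5.06256457] [-0.37866489 -0.92553385] [-11.0843306   -3.95235413] [13.08919626  3.85393974]
gate 2251 uv 326 344 0 226 med [478.6  58.1  91.6]
gate 60 [497.9 111.   92.6] bar [ 4.937e+02  1.302e+02 -2.000e-01]
gate 120 [477.3  59.8  91.5] bar [468.   63.2  81. ]
gate 180 [457.7   7.8  92.1] bar [449.7  15.6 112.7]
gate 210 [447.3 -19.9  91.4] bar [444.4   1.8 151.6]
(321, 255) [418.3 -65.9  79.9]
(390, 240) [491.6 -75.4  82.3]
(387, 236) [489.9 -69.4  83.2]
(410, 245) [504.5 -66.4 125. ]
(400, 230) [504.3 -66.7  86.3]
```

```bash
python3 -m crank '[[0.05,0.1,-3,0,0,0],[0,0,-4,0,0,0],[0,0,-3,0,0,0],[0,0,-1.5,0,0,0],[0,0,0,0,0,0]]' && python3 -m crank '[[0,0,0,0,0,0],[0,0,0,0,0,0],[0,0,0,0,0,0],[0,0,0,0,0,0]]' 0 25
```

```text
clock: 2.28
tool_pos: [445.0, 3.3, 115.7]
orientation: [-90.1, -0.0, -111.2]
force: [-0.4, 0.3, 0.5]
grip_width: 44.9
clock: 2.78
tool_pos: [446.7, 4.2, 117.1]
orientation: [-89.9, -0.0, -111.0]
force: [-1.9, -3.2, 7.3]
grip_width: 7.4
```

```bash
python3 -m crank '[[0.12,0.3,0.49,0,0,0],[0.12,0.3,0.49,0,0,0],[0.14,0.35,0.45,0,0,0],[0.14,0.35,0.45,0,0,0],[0,0,0,0,0,0],[0,0,0,0,0,0]]'
python3 - <<'E'
from h import *
import cv2
p,d=cams.camera("wrist");cv2.imwrite("pics/w2.png",p);np.save("pics/w2.npy",d)
E
```

```text
clock: 3.52
tool_pos: [451.8, 17.8, 135.2]
orientation: [-90.0, 0.0, -111.0]
force: [-0.5, -0.5, -0.3]
grip_width: 7.6
```

View pics/w2.png

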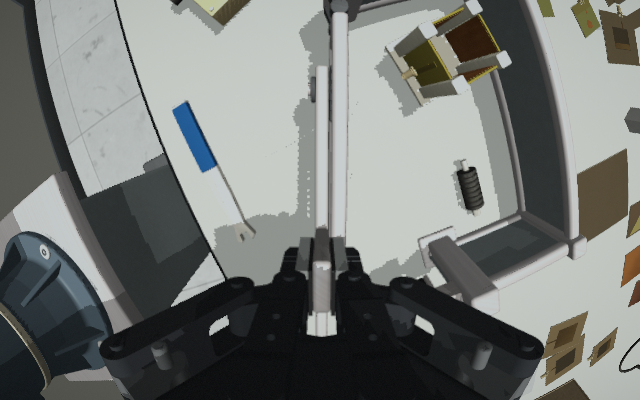

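```bash
python3 - <<'E'
from h import *
d=np.load("pics/w2.npy");W,ok=wcloud(d)
for n,c in(("bar",321),("gate",340)):
    q=[W[v,c] for v in range(80,235,10)]
    q=np.array([p for p in q if 60<p[2]<130]);s=np.hypot(*(q[:,:2]-q[0,:2]).T)
    print(n,q[0].round(),q[-1].round(),"slope",np.polyfit(s,q[:,2],1)[0])
E
```

```text
bar [484. 103.  84.] [453.  20. 107.] slope 0.20106808170582835
gate [495.  98.  91.] [462.  10.  91.] slope -0.006015510351671771
```

```bash
python3 -m crank '[[0.59,-0.26,0,0,0,0.045],[0.6,-0.23,0,0,0,0.045],[0.61,-0.21,0,0,0,0.045],[0.62,-0.18,0,0,0,0.045],[0.63,-0.15,0,0,0,0.045],[0.63,-0.13,0,0,0,0.045],[0,0,0,0,0,0],[0,0,0,0,0,0]]'
```

```text
clock: 4.58
tool_pos: [488.1, 6.1, 135.1]
orientation: [-90.0, 0.0, -95.6]
force: [-2.4, -0.9, 1.2]
grip_width: 7.2
```

```bash
python3 -m crank '[[0.28,-0.04,0,0,0,0.02],[0.29,-0.04,0,0,0,0.02],[0,0,0,0,0,0],[0,0,0,0,0,0]]'; python3 -m crank '[[0.15,-0.02,0,0,0,0.01],[0,0,0,0,0,0],[0,0,0,0,0,0]]';python3 -m crank '[[0.14,-0.02,0,0,0,0.01],[0,0,0,0,0,0],[0,0,0,0,0,0]]'
```

```text
clock: 5.08
tool_pos: [494.1, 5.1, 135.1]
orientation: [-90.0, -0.0, -93.3]
force: [-3.6, -1.3, 1.8]
grip_width: 7.6
clock: 5.45
tool_pos: [495.6, 5.0, 135.1]
orientation: [-90.0, -0.0, -92.7]
force: [-3.2, -0.3, 2.4]
grip_width: 7.9
clock: 5.82
tool_pos: [497.0, 4.8, 135.1]
orientation: [-90.0, 0.0, -92.1]
force: [-3.9, 0.2, 2.7]
grip_width: 7.5
```

```bash
python3 -m crank '[[0.1,-0.01,0,0,0,0.007],[0,0,0,0,0,0],[0,0,0,0,0,0]]'; python3 -m crank '[[0.1,-0.01,0,0,0,0.007],[0,0,0,0,0,0],[0,0,0,0,0,0]]'
```

```text
clock: 6.2
tool_pos: [498.0, 4.7, 135.1]
orientation: [-90.0, 0.0, -91.7]
force: [-4.9, -0.8, 1.6]
grip_width: 7.8
clock: 6.58
tool_pos: [499.0, 4.6, 135.1]
orientation: [-90.0, -0.0, -91.3]
force: [-5.1, -1.2, 2.1]
grip_width: 7.6
```

```bash
python3 -m crank '[[0.07,-0.01,0,0,0,0.005],[0,0,0,0,0,0],[0,0,0,0,0,0]]'; python3 -m crank '[[0.07,-0.01,0,0,0,0.005],[0,0,0,0,0,0],[0,0,0,0,0,0]]'
```

```text
clock: 6.95
tool_pos: [499.6, 4.5, 135.1]
orientation: [-90.0, 0.0, -91.0]
force: [-4.4, -1.8, 1.5]
grip_width: 7.5
clock: 7.32
tool_pos: [500.1, 4.4, 135.0]
orientation: [-90.0, 0.0, -90.8]
force: [-6.0, -0.7, 2.1]
grip_width: 7.3
```

```bash
python3 -m crank '[[0.07,-0.01,0,0,0,0.005],[0,0,0,0,0,0],[0,0,0,0,0,0]]'
python3 - <<'E'
from h import *
import cv2
from workcell import sensors
f=[]
for k in range(4):
    p,d=cams.camera("scene");f.append(sensors.state()["force"])
print(np.mean(f,0),np.std(f,0))
cv2.imwrite("pics/s2.png",cv2.convertScaleAbs(cv2.resize(p[140:260,240:360],None,fx=5,fy=5,interpolation=cv2.INTER_CUBIC),alpha=1.5,beta=20))
E
```

```text
clock: 7.7
tool_pos: [500.1, 4.4, 135.0]
orientation: [-90.1, 0.0, -90.5]
force: [-7.8, -0.8, 4.6]
grip_width: 7.2
[-8.76417108  0.18823693  4.88292936] [0.88487678 0.26711052 0.32165225]
```

View pics/s2.png

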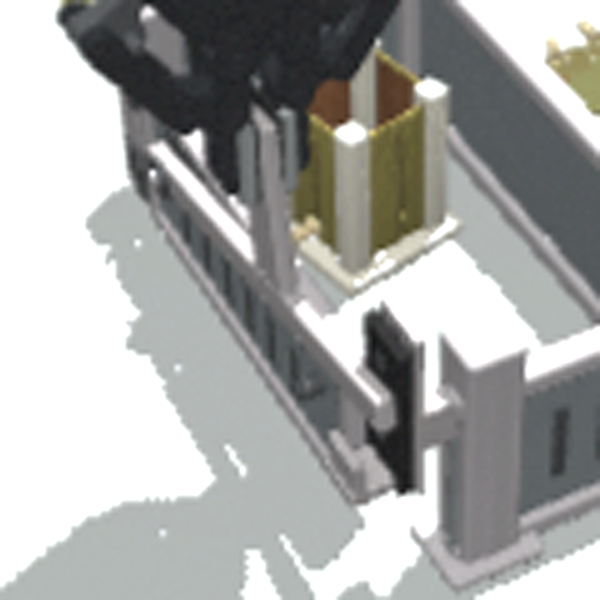

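```bash
python3 -m crank '[[-0.1,0,0,0,0,0],[0,-0.19,-0.23,0,0,0],[0,-0.19,-0.23,0,0,0],[0,0,0,0,0,0],[0,0,0,0,0,0]]';python3 -m crank '[[0,-0.19,-0.23,0,0,0],[0,-0.18,-0.23,0,0,0],[0,0,0,0,0,0],[0,0,0,0,0,0]]'
```

```text
clock: 8.52
tool_pos: [500.0, 0.4, 130.4]
orientation: [-90.0, 0.0, -90.5]
force: [-4.2, -0.7, 1.6]
grip_width: 7.6
clock: 9.02
tool_pos: [500.0, -3.3, 125.8]
orientation: [-90.0, 0.0, -90.5]
force: [-4.6, -1.5, 1.6]
grip_width: 7.7
```

```bash
python3 -m crank '[[0,-0.14,-0.2,0,0,0],[0,0,0,0,0,0],[0,0,0,0,0,0]]';python3 -m crank '[[0,-0.14,-0.2,0,0,0],[0,0,0,0,0,0],[0,0,0,0,0,0]]'
```

```text
clock: 9.4
tool_pos: [500.0, -4.7, 123.9]
orientation: [-90.0, 0.0, -90.5]
force: [-5.9, -1.4, 3.0]
grip_width: 7.7
clock: 9.78
tool_pos: [499.9, -6.1, 121.8]
orientation: [-90.0, 0.0, -90.5]
force: [-6.3, -1.4, 2.2]
grip_width: 7.5
```

```bash
python3 -m crank '[[-0.02,-0.1,-0.17,0,0,0],[0,0,0,0,0,0],[0,0,0,0,0,0]]';python3 -m crank '[[0,-0.07,-0.1,0,0,0],[0,0,0,0,0,0],[0,0,0,0,0,0]]';python3 -m crank '[[0,-0.04,-0.06,0,0,0],[0,0,0,0,0,0],[0,0,0,0,0,0]]'
```

```text
clock: 10.15
tool_pos: [499.9, -7.1, 120.2]
orientation: [-90.0, -0.0, -90.5]
force: [-5.5, -1.6, 3.2]
grip_width: 7.7
clock: 10.52
tool_pos: [499.9, -7.7, 119.3]
orientation: [-90.0, 0.0, -90.5]
force: [-5.7, -1.6, 2.8]
grip_width: 7.5
clock: 10.9
tool_pos: [500.0, -7.9, 119.1]
orientation: [-90.0, 0.0, -90.5]
force: [-5.9, 0.7, 7.7]
grip_width: 7.3
```

```bash
python3 -m crank '[[0,0,0.05,0,0,0],[0,0,0,0,0,0],[0,0,0,0,0,0],[0,0,0,0,0,0]]' 3.5; python3 -m crank '[[0,0,1,0,0,0],[0,0,3,0,0,0],[0,0,4,0,0,0],[0,0,4,0,0,0],[0,0,0,0,0,0],[0,0,0,0,0,0]]'
python3 - <<'E'
from h import *
import cv2
p,d=cams.camera("wrist");W,ok=wcloud(d);np.save("pics/w3.npy",d)
p2,d2=cams.camera("scene")
v,u=np.mgrid[:400,:640]
m=ok&(W[...,2]>147)&(W[...,2]<160)&(abs(W[...,0]-500)<12)&(abs(W[...,1]+8)<30)
print("tabtop",m.sum(),np.median(W[m],0),W[m].min(0),W[m].max(0))
m=ok&(abs(W[...,0]-497)<13)&(W[...,2]>70)&(W[...,2]<120)
for y in(80,60,40,20,-30,-45,-60,-75):
    k=m&(abs(W[...,1]-y)<2);h=W[k]
    b=h[h[:,2]<89];print(y,len(b),np.median(b,0).round(1) if len(b) else"")
cv2.imwrite("pics/s3.png",np.hstack([cv2.resize(p2[160:260,260:340],(480,600),interpolation=cv2.INTER_CUBIC),cv2.resize(p[180:300,260:324],(320,600),interpolation=cv2.INTER_CUBIC)]))
E
```

```text
clock: 11.4
tool_pos: [500.1, -8.2, 119.0]
orientation: [-90.0, -0.0, -90.5]
force: [-0.3, 0.0, 0.0]
grip_width: 34.9
clock: 12.15
tool_pos: [499.8, -8.1, 239.1]
orientation: [-90.0, 0.0, -90.5]
force: [0.0, 0.7, 0.5]
grip_width: 35.2
tabtop 269 [497.84606788  -7.8329261  153.04693032] [494.5759601  -20.31582297 147.40713317] [501.03125419   3.24487299 155.0907678 ]
80 38 [500.   80.1  82.5]
60 36 [498.9  60.   82.1]
40 29 [498.7  39.6  82.1]
20 38 [498.6  20.   82.1]
-30 1 [504.1 -29.9  88.7]
-45 12 [497.5 -46.1  82.3]
-60 26 [496.8 -60.   81.6]
-75 41 [493.5 -75.1  81.9]
```

View pics/s3.png

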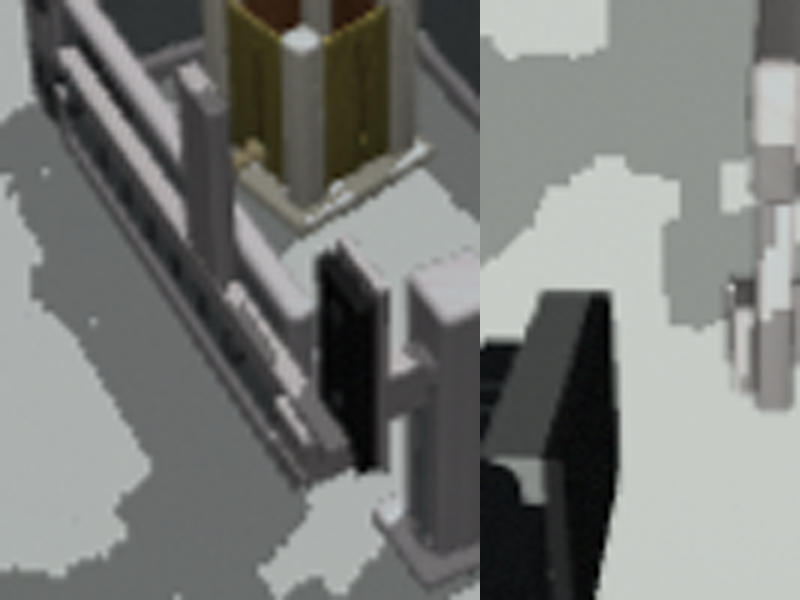

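```bash
python3 -c "
from workcell import manip;print(manip.hand_in())"
```

```text
the job is handed in; nothing more can be done
None
```

The gate is shut and latched, and I handed the job in at about 12 s of the 42 s allowed.

- **What I did:** I pinched the thumb tab and raised the bar to a measured slope of about 0.2 rad while the gate stood about 0.35 rad open. I then swung the gate to until the bar met the buffer, where the tool stopped and the force at the tab rose from about 4–5 N to 8–9 N. I backed off 1 mm, lowered the bar until the rest pushed back at about 8 N, opened the fingers and withdrew upward.
- **Last checks:**
  - After release, the bar's top measured 81.6–82.5 mm along its length, against 82 mm expected when level.
  - The tab top stood at 153 mm, as expected with the bar down.
  - The gate stayed at about 0 rad on its own, held by the lip.
  - The force reading was about 0 with the tool at 239 mm, clear of everything.
  - The tower stands upright in its place in the picture. I did not measure its position.
- **Failed or disagreeing checks:** None. `hand_in` gave no verdict, and I did not measure the speeds of the gate and bar or the catch force directly. By my estimate the catch took about 3 N, well under its 15 N limit.

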